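Load the clay crusher and hold its run lever

ROBOT

A 6-joint arm with a two-finger parallel gripper is mounted at the origin on the work surface. World frame = base frame: x ahead of the robot, y to its left, z up, the work surface at z = 0. Lengths are in m, angles in rad, forces in N, time in s.
With the tool pointing down it reaches from about 0.35 to 0.975 m from the base axis. Payload 4.9 kg.
Tool frame: the origin (TCP) lies midway between the tips of the shut fingers; the grasp point (between the pads) lies 19 mm behind it; z points along the fingers, y is the direction in which the jaws open and shut (so a half turn about z gives the same grasp; the last joint's range is limited). The gripper opens to 85 mm and grips with 20 to 120 N. Pads are 22 mm wide; open, the fingers measure 114 mm over their backs; the gripper's body (76 mm by 85 mm) begins 54 mm behind the grasp point. The pads swing forward as they close: fully open they stand 13 mm farther back than shut.
Start: joints at [-1.246, 0.053, 1.613, -0, 1.476, -0.119], TCP at [0.268, -0.564, 0.231] pointing down, gripper open.
Joint ranges: [-3.01, 3.01], [-1.01, 2.22], [0.06, 2.58], [-1.02, 4.17], [0.09, 2.62], [-3.14, 3.14]. Speed limits (rad/s): [2.57, 2.57, 3.14, 3.14, 3.14, 3.14].

INTERFACE

Orientations are given as a rotation vector (axis times angle).
In Python, from station import ctrl gives the robot as it stands.
- The arm moves only by the tool jog_arm, never from a script. Its argument "steps" is a list of rows, each an object of numbers: "dx", "dy", "dz": the shift along the world's x, y, z in units of 60 mm (1.0 is 60 mm); "twist": the turn about the world's z in units of 10 degrees (1.0 is 10 degrees). A call has 1 to 5 rows; each row is the pose to reach, as a shift and turn from the pose measured when the call began; what a row does not reach only later rows make up. A row lasts 1/8 s, in which the tool goes at most 62.5 mm and 10.7 degrees, less where a joint would pass 70% of its speed; a pose out of reach is approached as far as the arm can. A call with a gripper value outside its range is refused whole. "gripper" is the closure in counts, from 0 (fully open) to 255 (shut), set as the call begins (left out, the last holds). The fingers move at their own pace and stop on an object; "newtons" is the grip in N (left out, the last holds). Time passes only in rows, so rows that repeat a pose let the fingers close. It gives the time, the measured TCP pose, the force and the opening at its end, in the units of the state.
- ctrl.get_obs(): the state, without advancing time (a new reading comes with each control period).
- ctrl.get_image(name): name is "side" or "top" or "wrist"; returns a dict with "frame" (420x560x3 uint8, red, green, blue), "range_z" (420x560 float32, m along the optical axis (not along the pixel's ray), 0 where there is no reading), "fx", "fy", "cx", "cy" (pixels), "extrinsics" (4x4, takes a point from camera to world coordinates). Camera axes: x right, y down, z forward; pixel columns grow to the right and rows downward; lengths in m; the calibration is good to about 2 mm. The wrist camera is an equidistant fisheye: a pixel r from the principal point sees the ray r / f radians off the axis. A picture is of the moment at which its call begins.
- ctrl.finish_job(): hands the job in, once; it reports no verdict.
The state is a dict: "t": time; "q": joint angles; "dq": joint speeds; "effort": joint torques, N m; "tool_pos": TCP position; "tool_rot": TCP orientation; "contact_force": force on the tool from outside, world axes, zero at the start; "wrist_torque": the same for the moment, N m; "opening": finger opening in m.
Only numpy, scipy, OpenCV 4.12 (cv2) and the standard library are available. Lean on these libraries where they do the work, as an engineer would, in place of code of your own. Each camera call takes 0.05 s, during which the arm holds its last target.

TASK

Carry the scrap tray by its handle with all four dry clay lumps on it and tip them into the blue crusher hopper, then set the empty tray down flat on the table and let it go. Then press the black pad of the spring-loaded run lever down with the fingertips until its pointer is in the green (about 19 mm down; never as far as the red, which trips the stop) and keep it pressed there: the job finishes while you are still holding the lever in the green. Leave the other pots and tools where they are.

Things in the scene. Friction and masses are not known exactly. Their poses are not given: they have to be found in the camera images.
- tray_handle (a point): centre of the loose tray's wooden handle slat: 10 mm thick (tray x), 30 mm high, 130 mm long (tray y), bridging the middle of the tray on two end posts; 110 mm free between them. 70 mm above the tray's underside (slat spans 55 to 85 mm), 75 mm from the open edge. x points away from the open edge, y along the slat, z up. Tray about 280 g
- tray_edge (a point): middle of the tray's open edge, 70 mm under and 75 mm to -x of the handle centre. Aluminium tray, floor 150 (x) by 130 mm (y), 4 mm thick, 26 mm walls on the other three sides; the open edge starts facing roughly towards the robot. Lumps start to slide at 25 to 40 degrees of tilt
- lump1_center (a point): centre of clay lump 1 of 4: a grey-brown hard dry chunk, about 35 x 30 x 28 mm, about 45 g, starts lying loose on the tray
- lump2_center (a point): centre of clay lump 2 of 4: a grey-brown hard dry chunk, about 35 x 30 x 28 mm, about 45 g, starts lying loose on the tray
- lump3_center (a point): centre of clay lump 3 of 4: a grey-brown hard dry chunk, about 35 x 30 x 28 mm, about 45 g, starts lying loose on the tray
- lump4_center (a point): centre of clay lump 4 of 4: a grey-brown hard dry chunk, about 35 x 30 x 28 mm, about 45 g, starts lying loose on the tray
- hopper: fixed blue open-topped square feed hopper with a steel rim, 190 x 190 mm outside, 178 x 178 mm inside, rim 111 mm above the table, floor 6 mm; origin at the centre of its underside, z up, x towards its grey cylindrical motor (80 mm across, reaching 140 mm from the origin and no higher than 102 mm)
- run_station: fixed hold-to-run station: dark plate 180 x 110 mm, 12 mm thick, grey block on its +x half, lever above pointing to its -x; origin at the centre of its underside. At x -55, y -47 mm a thin 100 mm high post with a scale: from the top white, green (78 to 64 mm above the table), white strip, red (below 57 mm). The lever's yellow pointer stands at 90 mm at rest
- run_lever (a joint): angle of the sprung run lever, rad: 0 at rest (up), growing as the pad is pressed down, 0.40 at the bottom stop. In the green from 0.12 to 0.26 (middle 0.19, pad 19 mm down); red from 0.34 (pad 33 mm down). Springs back when let go; pushes up at the pad with 3 N at rest, 8 N mid-green, 14 N at the bottom
- lever_pad (a point): centre of the top face of the black pad, 45 x 50 mm, at the free end of the yellow lever; 100 mm above the table at rest; swings down about a hinge 100 mm away towards the station's +x and 90 mm above the table. Its axes turn with the lever; z is out of the pad's top
- pinch_pot: small open grey-beige clay cup, 70 mm across the rim, 55 mm high; to be left alone; origin at its underside
- bowl: open grey-brown clay bowl, 90 mm across, 45 mm high; to be left alone; origin at its underside
- vase: waisted beige clay vase, about 76 mm across, 110 mm high; to be left alone; origin at its underside
- tumbler: black drinks tumbler with a steel lid, 72 mm across, 170 mm high; to be left alone; origin at its underside
- spatula: spatula lying on the table, 160 mm long; to be left alone; origin at its underside
- brush: brush lying on the table, 150 mm long; to be left alone; origin at its underside

How it is judged:
On the way, in this order (a step that is already met when the one before it is completed fails the run):
1. the tray is lifted off the table with all four lumps on it (height (world z) of tray_handle above 0.11 m and x of lump1_center in the frame of tray_handle between -0.08 and 0.08 m and y of lump1_center in the frame of tray_handle between -0.065 and 0.065 m and z of lump1_center in the frame of tray_handle between -0.072 and -0.02 m and x of lump2_center in the frame of tray_handle between -0.08 and 0.08 m and y of lump2_center in the frame of tray_handle between -0.065 and 0.065 m and z of lump2_center in the frame of tray_handle between -0.072 and -0.02 m and x of lump3_center in the frame of tray_handle between -0.08 and 0.08 m and y of lump3_center in the frame of tray_handle between -0.065 and 0.065 m and z of lump3_center in the frame of tray_handle between -0.072 and -0.02 m and x of lump4_center in the frame of tray_handle between -0.08 and 0.08 m and y of lump4_center in the frame of tray_handle between -0.065 and 0.065 m and z of lump4_center in the frame of tray_handle between -0.072 and -0.02 m), for 0.2 s.
2. all four lumps are in the hopper (x of lump1_center in the frame of hopper between -0.09 and 0.09 m and y of lump1_center in the frame of hopper between -0.09 and 0.09 m and z of lump1_center in the frame of hopper between 0 and 0.11 m and x of lump2_center in the frame of hopper between -0.09 and 0.09 m and y of lump2_center in the frame of hopper between -0.09 and 0.09 m and z of lump2_center in the frame of hopper between 0 and 0.11 m and x of lump3_center in the frame of hopper between -0.09 and 0.09 m and y of lump3_center in the frame of hopper between -0.09 and 0.09 m and z of lump3_center in the frame of hopper between 0 and 0.11 m and x of lump4_center in the frame of hopper between -0.09 and 0.09 m and y of lump4_center in the frame of hopper between -0.09 and 0.09 m and z of lump4_center in the frame of hopper between 0 and 0.11 m), for 0.2 s.
3. the tray stands flat on the table and is let go, lumps in the hopper (all of step 2 and height (world z) of tray_handle between 0.062 and 0.077 m and angle between tray_handle's own z axis and vertical below 0.12 rad and distance between the grasp point and tray_handle above 0.05 m), for 0.2 s.
4. the run lever is held in the green by the fingers (value of joint run_lever between 0.12 and 0.26 rad and contact force between the fingers and run_station above 1.5 N), for 1 s.
At the end, for the whole second after the job is handed in: all four lump centres in the hopper, below its rim; tray flat on the table (height within 7 mm, tilt under 0.12 rad) and let go (grasp point over 50 mm from its handle); run lever held by the fingers at 0.12 to 0.26 rad with over 1.5 N, through the last second (all of step 3 and all of step 4); the arm keeps its last pose, push and grip.
It fails at once if the run lever is pushed into the red (0.34 rad or more) (value of joint run_lever above 0.34 rad).
It fails at once if another pot, cup or tool is moved more than 30 mm (distance of any of pinch_pot, bowl, vase, tumbler, spatula, brush from where it was at the start of the episode above 0.03 m).
It also fails if it takes over 72 s, if anything falls off the work surface, if the arm or the gripper's body presses on something with over 40 N, if the wrist force passes 120 N, or if a joint passes its speed limit or range.

## Working session

There is one attempt and no reset: what is moved stays moved. The work goes in short steps, Python scripts to look and compute and a tool call to move; the robot and the scene stay as the last step left them, time stands still between calls to the robot, and variables do not carry over. Pictures are saved under pics/ and viewed, and the job is handed in when it is done.

Besides the shell and the picture viewer there is one more tool, called after "Emit:" as name(argument=value, ...), one argument or row to a line, values as JSON. jog_arm: Moves the arm, as the interface text tells. Its arguments: {"type":"object","properties":{"steps":{"type":"array"},"gripper":{"type":"number"},"newtons":{"type":"number"}},"required":["steps"]}

```bash
ls; mkdir -p pics; cat > h.py <<'E'
import numpy as np,cv2
from station import ctrl
def grab(n,save=None):
    d=ctrl.get_image(n)
    if save:
        cv2.imwrite(f'pics/{save}.png',d['frame'][:,:,::-1])
        np.savez(f'pics/{save}.npz',**d)
    return d
def pts(d):
    z=np.array(d['range_z']);v,u=np.mgrid[:z.shape[0],:z.shape[1]]
    P=np.stack([(u-d['cx'])/d['fx']*z,(v-d['cy'])/d['fy']*z,z,np.ones_like(z)],-1)
    W=P@np.array(d['extrinsics']).T
    W=W[...,:3]; W[z<=0]=np.nan
    return W
E
python3 - <<'E'
from h import *
for n in('side','top','wrist'):
    d=grab(n,n+'0'); print(n,d['fx'],d['cx'],d['cy'],np.round(d['extrinsics'],3).tolist())
o=ctrl.get_obs();print(o)
E
```

```text
pics
side 401.07085962506494 278.5434836092294 204.2046976064628 [[-0.938, -0.185, 0.294, 0.189], [-0.347, 0.526, -0.777, 0.868], [-0.011, -0.83, -0.557, 0.745], [0.0, 0.0, 0.0, 1.0]]
top 438.4339839034119 283.1315154906822 204.53696926246067 [[-0.006, -0.994, 0.113, 0.42], [-1.0, 0.005, -0.004, -0.063], [0.004, -0.113, -0.994, 1.289], [0.0, 0.0, 0.0, 1.0]]
wrist 325.19226210127806 278.346229249241 207.9201327876094 [[0.43, -0.861, -0.273, 0.338], [-0.903, -0.411, -0.128, -0.531], [-0.002, 0.301, -0.954, 0.373], [0.0, 0.0, 0.0, 1.0]]
{'t': 0.15, 'q': array([-1.24595640e+00,  5.32308427e-02,  1.61398604e+00, -4.11291128e-05,
        1.47596251e+00, -1.18986568e-01]), 'dq': array([ 0.00151589, -0.00282489, -0.00343772, -0.00037155,  0.0027348 ,
       -0.00077042]), 'effort': array([ 3.34564320e-04, -3.94241774e+01, -3.70722127e+01, -5.07947459e-05,
        4.68242535e-03,  7.18208746e-07]), 'tool_pos': array([ 0.2682171 , -0.5639896 ,  0.23032508]), 'tool_rot': array([-3.06301805e+00, -6.91112648e-01,  3.19894760e-04]), 'contact_force': array([0.21910554, 0.60956206, 0.38588492]), 'wrist_torque': array([0.00014848, 0.00653723, 0.04094213]), 'opening': 0.0855158678213507}
```

View pics/top0.png

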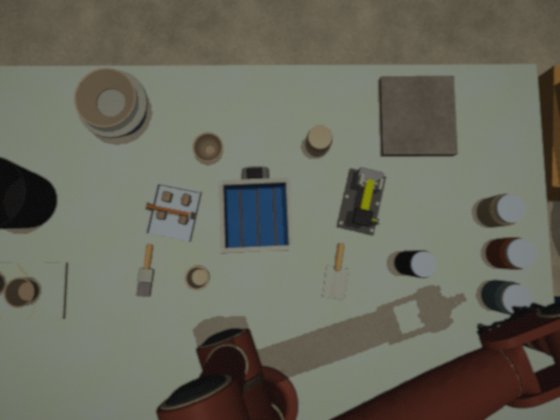

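View pics/side0.png

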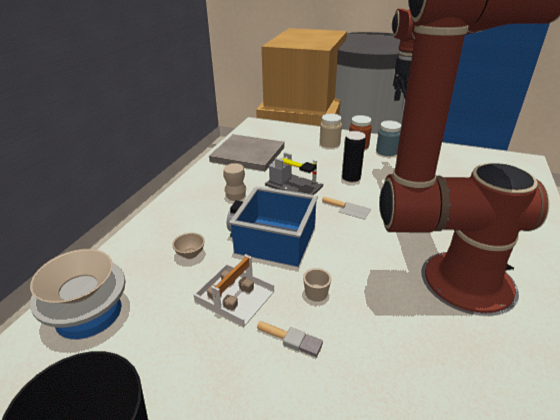

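```bash
python3 - <<'E'
from h import *
d=np.load('pics/top0.npz');W=pts(d)
img=cv2.imread('pics/top0.png');hsv=cv2.cvtColor(img,cv2.COLOR_BGR2HSV)
def show(m,name,zr):
    for c in cv2.findContours((m).astype(np.uint8),0,1)[0]:
        if cv2.contourArea(c)<25: continue
        mm=np.zeros(m.shape,np.uint8);cv2.drawContours(mm,[c],-1,1,-1)
        P=W[(mm>0)&m];P=P[(P[:,2]>zr[0])&(P[:,2]<zr[1])]
        if len(P)<15: continue
        r=cv2.minAreaRect((P[:,:2]*1000).astype(np.float32))
        print(name,cv2.boundingRect(c),np.round(r[0]),np.round(r[1]),round(r[2],1),'z',np.round(np.percentile(P[:,2],[5,50,95]),3),len(P))
Z=W[...,2]
roi=np.zeros(Z.shape,bool);roi[130:300,130:450]=1
show(roi&(Z>0.095)&(Z<0.13),'z.095-.13',(0,1))
show(roi&(Z>0.06)&(Z<0.095),'z.06-.095',(0,1))
show(roi&(Z>0.015)&(Z<0.045),'z.015-.045',(0,1))
show(roi&(hsv[...,0]>22)&(hsv[...,0]<35)&(hsv[...,1]>170)&(hsv[...,2]>100),'yellow',(0,1))
show(roi&(hsv[...,0]<15)&(hsv[...,1]>120)&(Z>.06),'slat',(0,1))
print('table',np.nanmedian(Z[280:400,100:140]))
c=cv2.resize(img[170:260,130:400],None,fx=2.9,fy=2.9,interpolation=cv2.INTER_CUBIC);cv2.imwrite('pics/c0.png',c)
E
```

```text
z.095-.13 (402, 250, 15, 27) [ 397. -402.] [28. 69.] 84.1 z [0.097 0.112 0.129] 94
z.095-.13 (353, 190, 21, 37) [ 548. -292.] [ 50. 101.] 76.1 z [0.095 0.099 0.104] 388
z.095-.13 (377, 178, 7, 12) [ 612. -334.] [12. 30.] 78.3 z [0.096 0.107 0.11 ] 45
z.095-.13 (359, 174, 19, 15) [ 617. -301.] [49. 29.] 68.2 z [0.096 0.098 0.11 ] 91
z.095-.13 (219, 167, 75, 86) [545.   7.] [230. 196.] 2.3 z [0.101 0.111 0.114] 1427
z.095-.13 (307, 130, 26, 21) [ 735. -171.] [70. 54.] 89.1 z [0.098 0.11  0.114] 444
z.06-.095 (399, 250, 14, 26) [ 398. -402.] [27. 69.] 82.2 z [0.061 0.077 0.093] 86
z.06-.095 (144, 202, 49, 17) [545. 251.] [131.  20.] 78.3 z [0.066 0.084 0.089] 217
z.06-.095 (224, 182, 63, 31) [610.  24.] [ 69. 191.] 25.7 z [0.062 0.073 0.085] 121
z.06-.095 (356, 167, 28, 43) [ 600. -305.] [ 71. 119.] 76.0 z [0.07  0.078 0.095] 451
z.06-.095 (242, 166, 27, 14) [648.  11.] [37. 74.] 0.6 z [0.062 0.076 0.087] 151
z.015-.045 (188, 268, 18, 20) [356. 180.] [55. 40.] 17.7 z [0.017 0.031 0.043] 90
z.015-.045 (395, 251, 10, 24) [ 396. -399.] [22. 65.] 87.7 z [0.017 0.031 0.042] 60
z.015-.045 (13
[... 479 characters left out ...]
 104
z.015-.045 (161, 191, 12, 12) [590. 269.] [27. 30.] 71.8 z [0.021 0.029 0.034] 104
z.015-.045 (225, 185, 62, 63) [573.  52.] [122. 246.] 46.6 z [0.016 0.03  0.043] 172
z.015-.045 (151, 182, 51, 60) [546. 251.] [132. 150.] 78.1 z [0.017 0.025 0.032] 242
z.015-.045 (305, 139, 26, 18) [ 726. -166.] [75. 38.] 73.0 z [0.027 0.038 0.044] 97
z.015-.045 (193, 132, 30, 30) [733. 150.] [88. 85.] 0.2 z [0.016 0.03  0.044] 455
z.015-.045 (381, 130, 69, 26) [ 747. -461.] [199.  74.] 89.7 z [0.025 0.03  0.034] 1721
yellow (361, 180, 13, 30) [ 583. -301.] [21. 82.] 76.5 z [0.092 0.095 0.098] 217
slat (147, 204, 41, 12) [545. 251.] [115.   9.] 78.3 z [0.079 0.085 0.089] 122
table -0.0005381798049464148
```

View pics/c0.png

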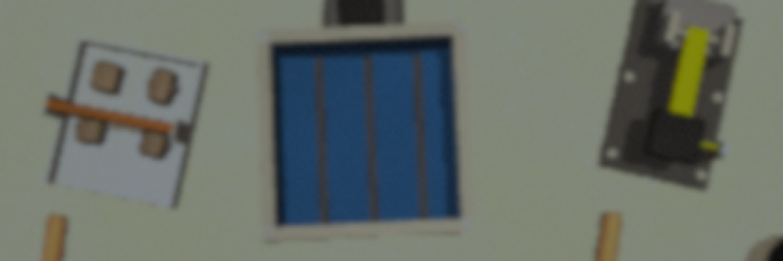

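```bash
python3 - <<'E'
from h import *
from scipy.spatial.transform import Rotation as R
d=np.load('pics/top0.npz');W=pts(d);Z=W[...,2]
roi=np.zeros(Z.shape,bool);roi[165:260,212:300]=1
m=roi&(Z>.106)&(Z<.118)
P=W[m];r=cv2.minAreaRect((P[:,:2]*1000).astype(np.float32));print(r)
img=cv2.imread('pics/top0.png');hsv=cv2.cvtColor(img,cv2.COLOR_BGR2HSV)
b=roi&(hsv[...,0]>95)&(hsv[...,0]<125)&(hsv[...,1]>120)&(Z<.02)
r2=cv2.minAreaRect((W[b][:,:2]*1000).astype(np.float32));print('floor',r2)
o=ctrl.get_obs();M=R.from_rotvec(o['tool_rot']).as_matrix();print(M.round(3),o['tool_pos'])
yaw=np.degrees(np.arctan2(M[1,1],M[0,1]));print('jaw yaw',yaw)
# pad
roi2=np.zeros(Z.shape,bool);roi2[160:240,335:395]=1
k=roi2&(hsv[...,2]<60)&(Z>.09)&(Z<.105)
n,l,s,c=cv2.connectedComponentsWithStats(k.astype(np.uint8))
for i in range(1,n):
    if s[i,4]>30:
        P=W[l==i];print('dark',s[i],cv2.minAreaRect((P[:,:2]*1000).astype(np.float32)),np.median(P[:,2]))
# base plate
k=roi2&(Z>.005)&(Z<.03)
P=W[k];print('plate',cv2.minAreaRect((P[:,:2]*1000).astype(np.float32)))
E
```

```text
((541.9034423828125, 6.576416015625), (224.01004028320312, 196.25759887695312), 2.280357599258423)
floor ((532.4320068359375, 10.099380493164062), (170.0912322998047, 170.97006225585938), 2.1825075149536133)
[[ 0.903  0.429 -0.001]
 [ 0.429 -0.903  0.001]
 [ 0.    -0.002 -1.   ]] [ 0.2682171  -0.5639896   0.23032508]
jaw yaw -64.57038320710586
dark [353 207  21  20 290] ((520.9076538085938, -285.5148620605469), (50.52371597290039, 44.62865447998047), 76.74732971191406) 0.09992024511792963
plate ((580.818603515625, -308.5370788574219), (173.190673828125, 234.9920654296875), 89.63004302978516)
```

Emit:
jog_arm(
  steps=[
    {"dx": 0.33,"dy": 0.95,"dz": 0,"twist": 0.5},
    {"dx": 0.66,"dy": 1.9,"dz": 0,"twist": 1},
    {"dx": 1.0,"dy": 2.85,"dz": 0,"twist": 1.5},
    {"dx": 1.33,"dy": 3.8,"dz": 0,"twist": 2},
    {"dx": 1.66,"dy": 4.75,"dz": 0,"twist": 2.5},
  ],
)

```text
t: 0.78
tool_pos: [0.368, -0.2771, 0.2301]
tool_rot: [-2.839, -1.341, 0.0]
contact_force: [1.2, 0.5, 0.2]
opening: 0.0852
```

Emit:
jog_arm(
  steps=[
    {"dx": 0.33,"dy": 0.95,"dz": 0,"twist": 0.5},
    {"dx": 0.66,"dy": 1.9,"dz": 0,"twist": 1},
    {"dx": 1.0,"dy": 2.85,"dz": 0,"twist": 1.5},
    {"dx": 1.33,"dy": 3.8,"dz": 0,"twist": 2},
    {"dx": 1.66,"dy": 4.75,"dz": 0,"twist": 2.5},
  ],
)

```text
t: 1.4
tool_pos: [0.4677, 0.01, 0.23]
tool_rot: [-2.479, -1.928, 0.0]
contact_force: [1.2, -0.6, -0.5]
opening: 0.0859
```

Emit:
jog_arm(
  steps=[
    {"dx": 0.32,"dy": 0.96,"dz": 0,"twist": 0.06},
    {"dx": 0.63,"dy": 1.92,"dz": 0,"twist": 0.12},
    {"dx": 0.95,"dy": 2.9,"dz": 0,"twist": 0.18},
    {"dx": 1.2,"dy": 3.7,"dz": 0,"twist": 0.24},
    {"dx": 1.3,"dy": 4.0,"dz": 0,"twist": 0.24},
  ],
)

```text
t: 2.02
tool_pos: [0.5456, 0.2523, 0.2293]
tool_rot: [-2.435, -1.982, 0.002]
contact_force: [0.3, -0.7, -0.6]
opening: 0.0852
```

```bash
python3 - <<'E'
from h import *
from scipy.spatial.transform import Rotation as R
d=grab('top','t1');W=pts(d);grab('wrist','w1')
o=ctrl.get_obs();M=R.from_rotvec(o['tool_rot']).as_matrix();print(o['tool_pos'],np.degrees(np.arctan2(M[1,1],M[0,1])))
d=grab('side','s1');W=pts(d);img=cv2.imread('pics/s1.png');hsv=cv2.cvtColor(img,cv2.COLOR_BGR2HSV)
m=(hsv[...,0]<15)&(hsv[...,1]>120)&(W[...,2]>.05)&(W[...,2]<.1)
m[:240]=0;m[310:]=0;m[:,:190]=0;m[:,260:]=0
P=W[m];print(len(P),np.nanmedian(P,0),P[:,2].max(),P[:,2].min(),cv2.minAreaRect((P[:,:2]*1000).astype(np.float32)))
E
```

```text
[0.54564775 0.25100249 0.22939621] -11.757174504239664
335 [0.54094063 0.25806756 0.07816863] 0.08810376512698048 0.057478036257578746 ((541.4463500976562, 250.71310424804688), (118.61351013183594, 11.903389930725098), 78.61576843261719)
```

View pics/w1.png

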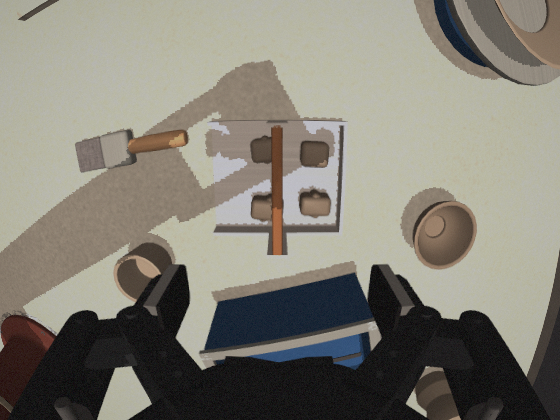

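Emit:
jog_arm(
  steps=[
    {"dx": -0.02,"dy": 0,"dz": -0.9},
    {"dx": -0.02,"dy": 0,"dz": -1.8},
    {"dx": -0.02,"dy": 0,"dz": -2.6},
    {"dx": -0.02,"dy": 0,"dz": -2.95},
    {"dx": -0.02,"dy": 0,"dz": -2.95},
  ],
)

```text
validation failed for argument at $.st...
```

Emit:
jog_arm(
  steps=[
    {"dz": 0},
    {"dz": 0},
    {"dz": 0},
    {"dz": 0},
    {"dz": 0},
  ],
  gripper=255,
  newtons=50,
)

```text
validation failed for argument at $.st...
```

Emit:
jog_arm(
  steps=[
    {"dx": -0.02,"dy": 0,"dz": -0.9,"twist": 0},
    {"dx": -0.02,"dy": 0,"dz": -1.8,"twist": 0},
    {"dx": -0.02,"dy": 0,"dz": -2.6,"twist": 0},
    {"dx": -0.02,"dy": 0,"dz": -2.95,"twist": 0},
    {"dx": -0.02,"dy": 0,"dz": -2.95,"twist": 0},
  ],
)

```text
t: 2.8
tool_pos: [0.5435, 0.2485, 0.0515]
tool_rot: [-2.439, -1.978, 0.007]
contact_force: [0.6, 0.9, 0.5]
opening: 0.0853
```

Emit:
jog_arm(
  steps=[
    {"dx": 0,"dy": 0,"dz": 0,"twist": 0},
    {"dx": 0,"dy": 0,"dz": 0,"twist": 0},
    {"dx": 0,"dy": 0,"dz": 0,"twist": 0},
    {"dx": 0,"dy": 0,"dz": 0,"twist": 0},
    {"dx": 0,"dy": 0,"dz": 0,"twist": 0},
  ],
  gripper=255,
  newtons=50,
)

```text
t: 3.42
tool_pos: [0.5438, 0.2488, 0.0523]
tool_rot: [-2.438, -1.978, 0.005]
contact_force: [-1.9, 0.0, 3.8]
opening: 0.0094
```

Gripped (9.4 mm). Lift gently.

Emit:
jog_arm(
  steps=[
    {"dx": 0,"dy": 0,"dz": 0.15,"twist": 0},
    {"dx": 0,"dy": 0,"dz": 0.4,"twist": 0},
    {"dx": 0,"dy": 0,"dz": 0.7,"twist": 0},
    {"dx": 0,"dy": 0,"dz": 1.0,"twist": 0},
    {"dx": 0,"dy": 0,"dz": 1.3,"twist": 0},
  ],
)

```text
t: 4.05
tool_pos: [0.5441, 0.2488, 0.132]
tool_rot: [-2.439, -1.979, 0.004]
contact_force: [0.3, 0.1, -4.7]
opening: 0.0092
```

```bash
python3 - <<'E'
from h import *
d=grab('side','s2');img=d['frame'][:,:,::-1];cv2.imwrite('pics/s2c.png',cv2.resize(img[150:350,130:370],None,fx=3,fy=3))
o=ctrl.get_obs();print(o['tool_pos'],o['contact_force'])
E
```

```text
[0.54564311 0.24934185 0.13510919] [ 1.96774869 -0.28212234 -2.07462347]
```

View pics/s2c.png

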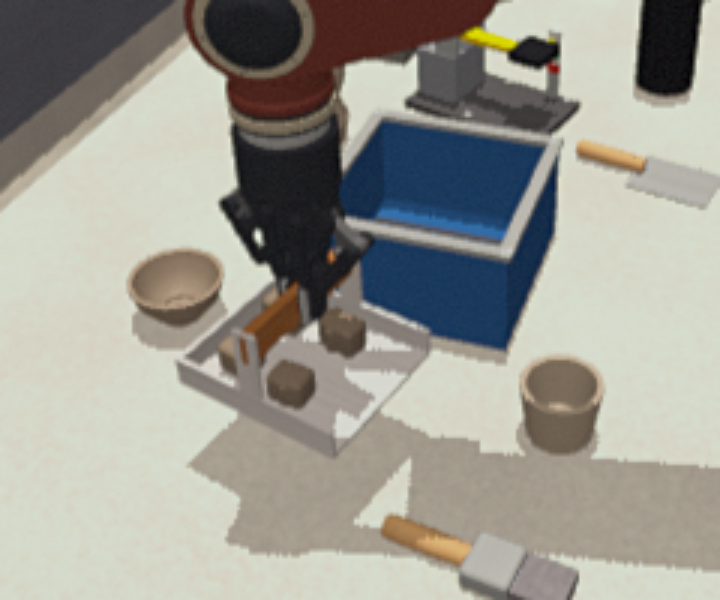

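Emit:
jog_arm(
  steps=[
    {"dx": 0,"dy": 0,"dz": 0.3,"twist": 0},
    {"dx": 0,"dy": 0,"dz": 0.65,"twist": 0},
    {"dx": 0,"dy": 0,"dz": 0.95,"twist": 0},
    {"dx": 0.0,"dy": -0.1,"dz": 1.1,"twist": 0.1},
    {"dx": 0.05,"dy": -0.35,"dz": 1.1,"twist": 0.2},
  ],
)

```text
t: 4.72
tool_pos: [0.549, 0.2284, 0.2024]
tool_rot: [2.402, 2.023, 0.005]
contact_force: [-0.1, -1.1, -4.7]
opening: 0.0091
```

Emit:
jog_arm(
  steps=[
    {"dx": 0.08,"dy": -0.45,"dz": 0,"twist": 0.2},
    {"dx": 0.18,"dy": -0.95,"dz": 0,"twist": 0.4},
    {"dx": 0.28,"dy": -1.5,"dz": 0,"twist": 0.6},
    {"dx": 0.38,"dy": -2.0,"dz": 0,"twist": 0.8},
    {"dx": 0.45,"dy": -2.4,"dz": 0,"twist": 1},
  ],
)

```text
t: 5.35
tool_pos: [0.5757, 0.0828, 0.202]
tool_rot: [2.216, 2.227, 0.003]
contact_force: [-0.1, 1.2, -5.0]
opening: 0.0093
```

Emit:
jog_arm(
  steps=[
    {"dx": 0.06,"dy": -0.4,"dz": 0,"twist": 0.1},
    {"dx": 0.12,"dy": -0.8,"dz": 0,"twist": 0.19},
    {"dx": 0.17,"dy": -1.1,"dz": 0,"twist": 0.19},
    {"dx": 0.17,"dy": -1.21,"dz": 0,"twist": 0.19},
    {"dx": 0.17,"dy": -1.21,"dz": 0,"twist": 0.19},
  ],
)

```text
t: 5.98
tool_pos: [0.5858, 0.0101, 0.2019]
tool_rot: [-2.179, -2.263, -0.004]
contact_force: [0.2, -0.1, -4.5]
opening: 0.0092
```

```bash
python3 - <<'E'
from h import *
o=ctrl.get_obs();print(o['tool_pos'],o['contact_force'])
for n in('side','top'):
    d=grab(n,n+'3');img=d['frame'][:,:,::-1]
    c=img[130:300,180:380] if n=='side' else img[150:290,180:340]
    cv2.imwrite(f'pics/{n}3c.png',cv2.resize(c,None,fx=3,fy=3))
E
```

```text
[0.58576563 0.01009739 0.20191406] [ 0.17097887 -0.14558743 -4.49357411]
```

View pics/side3c.png

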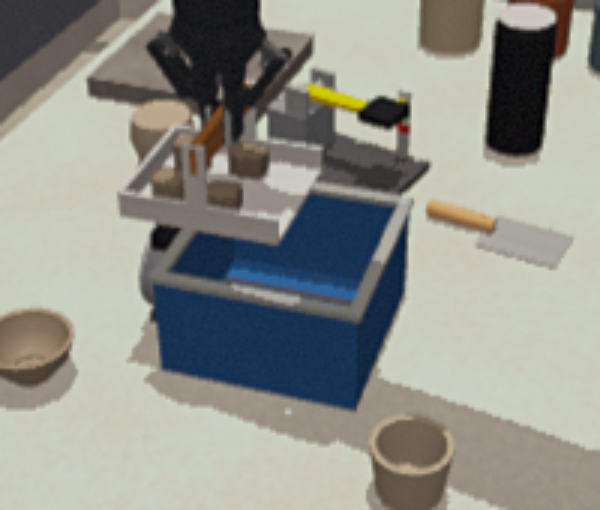

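View pics/top3c.png

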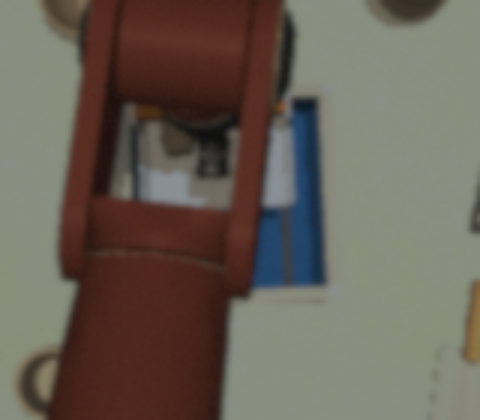

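```bash
python3 - <<'E'
from h import *
W=pts(np.load('pics/top3.npz'));Z=W[...,2]
roi=np.zeros(Z.shape,bool);roi[180:222,215:300]=1
m=roi&(Z>.14)&(Z<.2);P=W[m];print(np.nanpercentile(P[:,1],[0,1,99,100]),np.nanpercentile(P[:,0],[0,1,99,100]))
roi[:]=0;roi[225:243,215:300]=1
m=roi&(Z>.106)&(Z<.118);P=W[m];print('rim',np.nanpercentile(P[:,1],[0,1,99,100]))
roi[:]=0;roi[160:250,265:310]=1
m=roi&(Z>.106)&(Z<.118);P=W[m];print('rim',np.nanpercentile(P[:,:2],[0,1,50,99,100],axis=0))
W=pts(np.load('pics/side3.npz'));Z=W[...,2]
roi[:]=0;roi[180:260,220:320]=1;m=roi&(Z>.145)&(Z<.185);P=W[m];print(cv2.minAreaRect((P[:,:2]*1000).astype(np.float32)))
m=roi&(Z>.107)&(Z<.116);P=W[m];print('rim s',np.nanpercentile(P[:,:2],[0,1,99,100],axis=0))
E
```

```text
[-0.0547442  -0.05237648  0.07547351  0.07613373] [0.51179988 0.51405642 0.58724272 0.61059978]
rim [-0.0943858  -0.09427847 -0.0833731  -0.08337083]
rim [[ 0.43429072 -0.0943858 ]
 [ 0.43437104 -0.09417664]
 [ 0.51205136 -0.08372933]
 [ 0.62724024 -0.02184091]
 [ 0.62993075 -0.01914458]]
((584.91796875, 15.200557708740234), (151.6165313720703, 133.97349548339844), 2.3301925659179688)
rim s [[ 0.424373   -0.09634351]
 [ 0.42515224 -0.09257817]
 [ 0.62030819  0.10875922]
 [ 0.62338947  0.11023733]]
```

Emit:
jog_arm(
  steps=[
    {"dx": 0,"dy": 0,"dz": -0.25,"twist": 0},
    {"dx": 0,"dy": 0,"dz": -0.5,"twist": 0},
    {"dx": 0,"dy": 0,"dz": -0.63,"twist": 0},
    {"dx": 0,"dy": 0,"dz": -0.67,"twist": 0},
    {"dx": 0,"dy": 0,"dz": -0.67,"twist": 0},
  ],
)

```text
t: 6.7
tool_pos: [0.5861, 0.0108, 0.1622]
tool_rot: [2.178, 2.264, 0.005]
contact_force: [-0.9, 1.2, -0.9]
opening: 0.0091
```

Emit:
jog_arm(
  steps=[
    {"dx": -0.08,"dy": 0,"dz": -0.06,"twist": 0},
    {"dx": -0.15,"dy": 0,"dz": -0.12,"twist": 0},
    {"dx": -0.15,"dy": 0,"dz": -0.12,"twist": 0},
  ],
  gripper=255,
  newtons=20,
)

```text
t: 7.08
tool_pos: [0.5829, 0.0104, 0.1612]
tool_rot: [2.168, 2.254, 0.023]
contact_force: [6.6, 2.2, 8.9]
opening: 0.0095
```

```bash
python3 - <<'E'
from h import *
o=ctrl.get_obs();print(o['tool_pos'],o['contact_force'],o['wrist_torque'],o['opening'])
d=grab('side','side4');img=d['frame'][:,:,::-1]
cv2.imwrite(f'pics/side4c.png',cv2.resize(img[130:300,180:380],None,fx=3,fy=3))
E
```

```text
[0.58293829 0.01044745 0.16116623] [6.5969564  2.21017859 8.90680233] [ 0.02845372 -1.64240879  0.09154181] 0.009453086188201898
```

View pics/side4c.png

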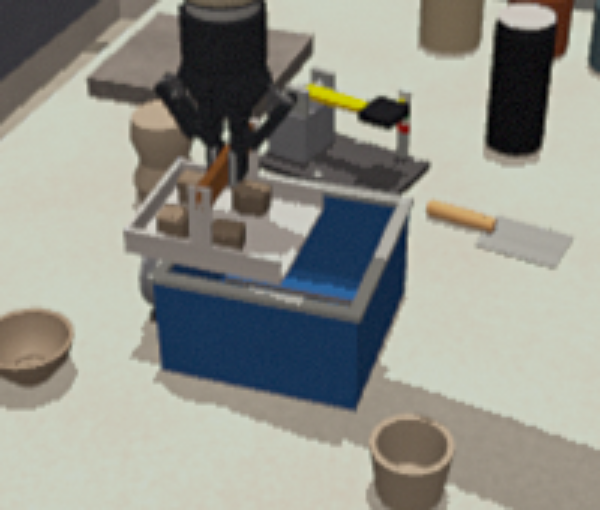

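Emit:
jog_arm(
  steps=[
    {"dx": -0.05,"dy": 0,"dz": -0.02,"twist": 0},
    {"dx": -0.1,"dy": 0,"dz": -0.05,"twist": 0},
    {"dx": -0.1,"dy": 0,"dz": -0.05,"twist": 0},
  ],
  gripper=205,
  newtons=20,
)

```text
t: 7.5
tool_pos: [0.5756, 0.0104, 0.1571]
tool_rot: [2.17, 2.255, 0.02]
contact_force: [-2.8, -0.4, 1.6]
opening: 0.0166
```

```bash
python3 - <<'E'
from h import *
o=ctrl.get_obs();print(o['tool_pos'],o['contact_force'],o['wrist_torque'],o['opening'])
d=grab('side','side5');img=d['frame'][:,:,::-1]
cv2.imwrite(f'pics/side5c.png',cv2.resize(img[130:300,180:380],None,fx=3,fy=3))
E
```

```text
[0.57563259 0.01041583 0.15707689] [-2.75056938 -0.37079807  1.63078024] [-0.06860515  0.35970085  0.01735936] 0.016633971744284656
```

View pics/side5c.png

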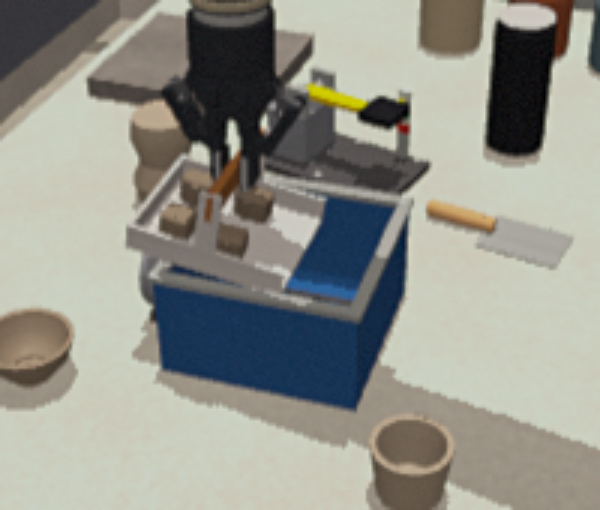

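Emit:
jog_arm(
  steps=[
    {"dx": -0.06,"dy": 0,"dz": -0.06,"twist": 0},
    {"dx": -0.12,"dy": 0,"dz": -0.13,"twist": 0},
    {"dx": -0.18,"dy": 0,"dz": -0.2,"twist": 0},
    {"dx": -0.18,"dy": 0,"dz": -0.2,"twist": 0},
  ],
  gripper=187,
)

```text
t: 8.05
tool_pos: [0.564, 0.0105, 0.1443]
tool_rot: [2.171, 2.256, 0.018]
contact_force: [-4.0, -0.5, 3.0]
opening: 0.023
```

Emit:
jog_arm(
  steps=[
    {"dx": -0.05,"dy": 0,"dz": -0.06,"twist": 0},
    {"dx": -0.1,"dy": 0,"dz": -0.13,"twist": 0},
    {"dx": -0.14,"dy": 0,"dz": -0.19,"twist": 0},
    {"dx": -0.14,"dy": 0,"dz": -0.19,"twist": 0},
  ],
  gripper=172,
)

```text
t: 8.55
tool_pos: [0.5548, 0.0103, 0.1321]
tool_rot: [2.172, 2.257, 0.015]
contact_force: [-3.6, -1.9, 0.5]
opening: 0.0279
```

```bash
python3 - <<'E'
from h import *
o=ctrl.get_obs();print(o['tool_pos'],o['contact_force'],o['wrist_torque'],o['opening'])
d=grab('side','side6');img=d['frame'][:,:,::-1]
cv2.imwrite(f'pics/side6c.png',cv2.resize(img[130:300,180:380],None,fx=3,fy=3))
E
```

```text
[0.55478706 0.01031452 0.13213144] [-3.57762234 -1.93085188  0.53036735] [-0.23892446  0.64456547  0.03347282] 0.027888537655140155
```

View pics/side6c.png

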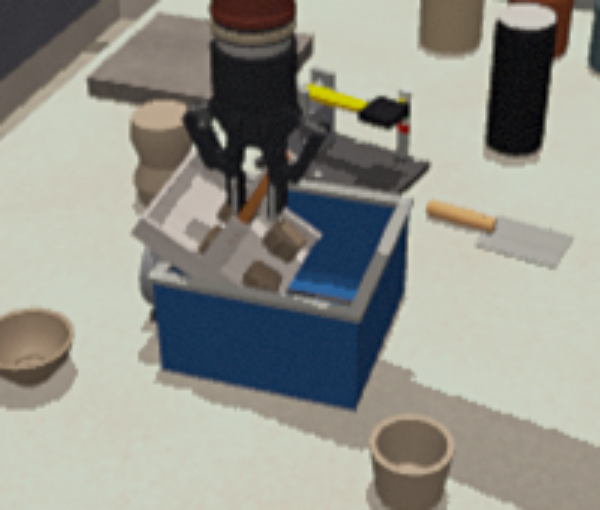

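Emit:
jog_arm(
  steps=[
    {"dx": -0.04,"dy": 0,"dz": -0.06,"twist": 0},
    {"dx": -0.08,"dy": 0,"dz": -0.13,"twist": 0},
    {"dx": -0.12,"dy": 0,"dz": -0.2,"twist": 0},
    {"dx": -0.12,"dy": 0,"dz": -0.2,"twist": 0},
    {"dx": -0.12,"dy": 0,"dz": -0.2,"twist": 0},
  ],
  gripper=155,
)

```text
t: 9.22
tool_pos: [0.5477, 0.0104, 0.1205]
tool_rot: [2.172, 2.257, 0.016]
contact_force: [-2.4, 0.3, 0.4]
opening: 0.0336
```

```bash
python3 - <<'E'
from h import *
o=ctrl.get_obs();print(o['tool_pos'],o['contact_force'],o['wrist_torque'],o['opening'])
d=grab('side','side7');img=d['frame'][:,:,::-1]
cv2.imwrite(f'pics/side7c.png',cv2.resize(img[130:300,180:380],None,fx=3,fy=3))
E
```

```text
[0.54769825 0.01044049 0.12048083] [-2.36903201  0.32894527  0.44862336] [ 0.04713308  0.30510777 -0.00314233] 0.03362703272665243
```

View pics/side7c.png

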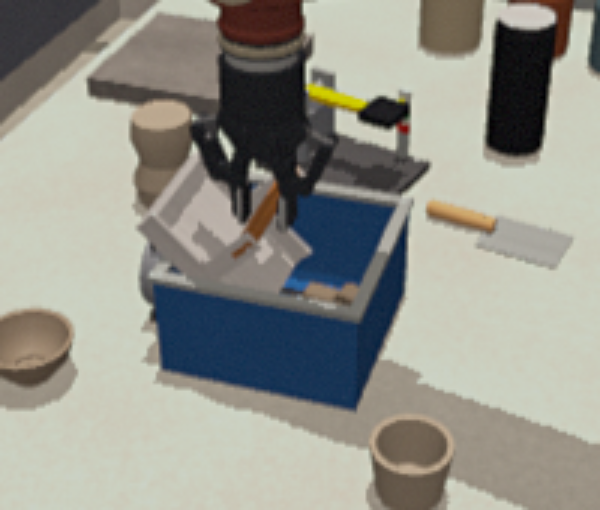

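```bash
python3 - <<'E'
from h import *
grab('wrist','w8')
E
```

```text
(no output)
```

View pics/w8.png

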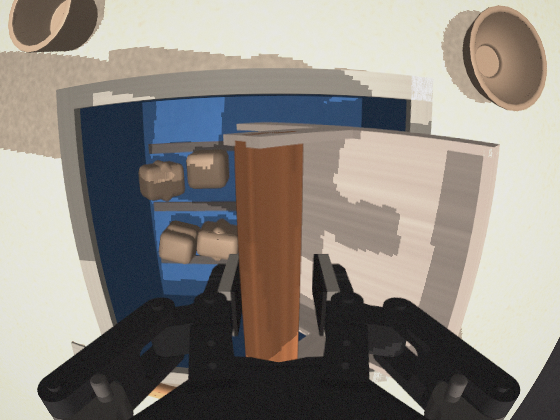

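All four lumps lie in the hopper (pixels ~(160,180), (207,168), (178,243), (217,240)) and the tray is empty. Now lift while squeezing the slat level again.

Emit:
jog_arm(
  steps=[
    {"dx": 0.05,"dy": 0,"dz": 0.12,"twist": 0},
    {"dx": 0.1,"dy": 0,"dz": 0.25,"twist": 0},
    {"dx": 0.15,"dy": 0,"dz": 0.4,"twist": 0},
    {"dx": 0.2,"dy": 0,"dz": 0.55,"twist": 0},
    {"dx": 0.25,"dy": 0,"dz": 0.75,"twist": 0},
  ],
  gripper=255,
  newtons=30,
)

```text
t: 9.95
tool_pos: [0.5633, 0.0103, 0.1666]
tool_rot: [2.171, 2.257, 0.016]
contact_force: [-0.4, 0.3, -3.2]
opening: 0.01
```

```bash
python3 - <<'E'
from h import *
o=ctrl.get_obs();print(o['tool_pos'],o['contact_force'],o['wrist_torque'],o['opening'])
d=grab('side','side9');img=d['frame'][:,:,::-1]
cv2.imwrite(f'pics/side9c.png',cv2.resize(img[130:300,180:380],None,fx=3,fy=3))
E
```

```text
[0.56325705 0.01029841 0.16660479] [-0.40800907  0.31504072 -3.21691363] [-0.00952356  0.07078823  0.00053026] 0.010027127035890223
```

View pics/side9c.png

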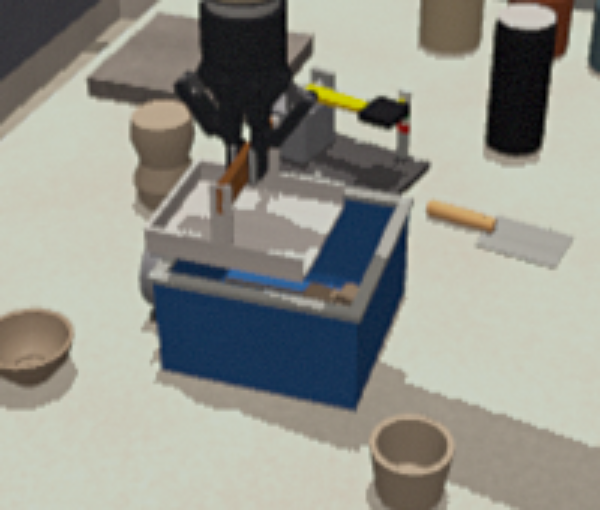

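Emit:
jog_arm(
  steps=[
    {"dx": 0.05,"dy": 0,"dz": 0.4,"twist": 0},
    {"dx": 0.05,"dy": 0.1,"dz": 0.75,"twist": -0.1},
    {"dx": 0,"dy": 0.5,"dz": 0.85,"twist": -0.3},
    {"dx": -0.05,"dy": 1.1,"dz": 0.85,"twist": -0.6},
    {"dx": -0.1,"dy": 1.8,"dz": 0.85,"twist": -0.9},
  ],
  gripper=255,
  newtons=50,
)

```text
t: 10.62
tool_pos: [0.5572, 0.1192, 0.2186]
tool_rot: [2.344, 2.075, 0.015]
contact_force: [0.8, -0.3, -3.0]
opening: 0.0091
```

Emit:
jog_arm(
  steps=[
    {"dx": -0.05,"dy": 0.7,"dz": 0,"twist": -0.2},
    {"dx": -0.1,"dy": 1.4,"dz": 0,"twist": -0.4},
    {"dx": -0.15,"dy": 1.95,"dz": 0,"twist": -0.5},
    {"dx": -0.18,"dy": 2.15,"dz": 0,"twist": -0.5},
    {"dx": -0.18,"dy": 2.2,"dz": 0,"twist": -0.5},
  ],
)

```text
t: 11.25
tool_pos: [0.5459, 0.2514, 0.2182]
tool_rot: [2.431, 1.971, 0.012]
contact_force: [0.5, -1.5, -2.9]
opening: 0.0094
```

```bash
python3 - <<'E'
from h import *
o=ctrl.get_obs();print(o['tool_pos'],o['tool_rot'],o['contact_force'],o['opening'])
d=grab('side','side10');img=d['frame'][:,:,::-1]
cv2.imwrite(f'pics/side10c.png',cv2.resize(img[120:320,130:370],None,fx=3,fy=3))
d=grab('top','top10');W=pts(d);Z=W[...,2];
m=np.zeros(Z.shape,bool);m[188:245,227:287]=1
img=d['frame'][:,:,::-1];m&=(Z>.02)&(Z<.07)
n,l,s,c=cv2.connectedComponentsWithStats(m.astype(np.uint8))
for i in range(1,n):
    if s[i,4]>20: print(s[i],np.nanmedian(W[l==i],0).round(3))
E
```

```text
[0.5459085  0.25142076 0.21819467] [2.43135929 1.9713132  0.01182563] [ 0.4660764  -1.49874036 -2.92294327] 0.009423974662133551
[262 220  11  23 193] [ 0.487 -0.022  0.037]
[242 224  10  10  89] [0.493 0.038 0.032]
[244 235  11  10  97] [0.461 0.029 0.037]
```

View pics/side10c.png

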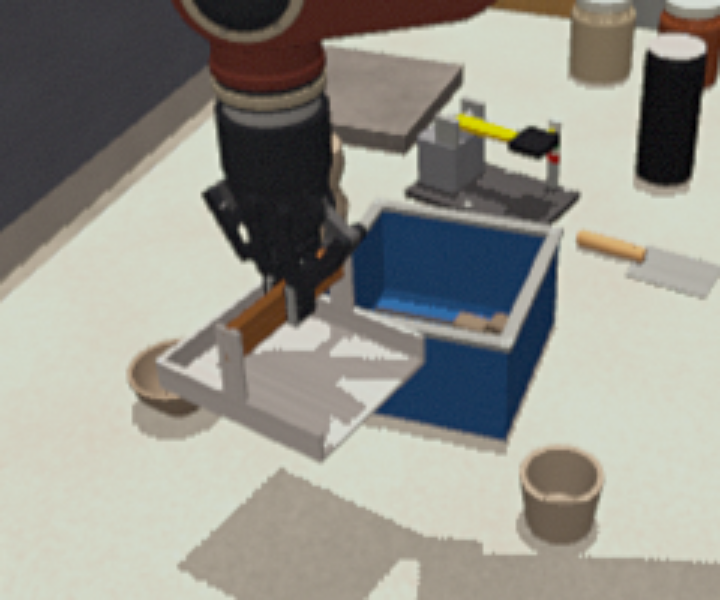

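View pics/top10.png

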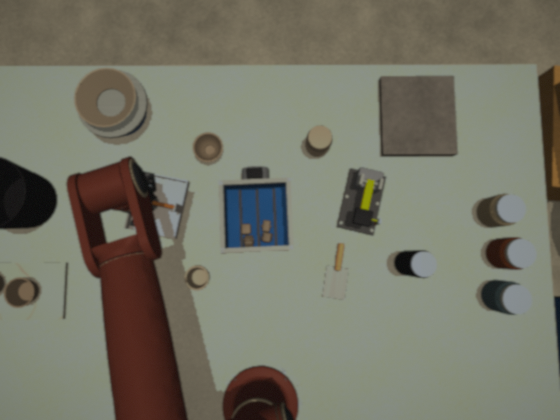

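Emit:
jog_arm(
  steps=[
    {"dx": 0,"dy": 0,"dz": -0.7,"twist": 0},
    {"dx": 0,"dy": 0,"dz": -1.5,"twist": 0},
    {"dx": 0,"dy": 0,"dz": -2.1,"twist": 0},
    {"dx": 0,"dy": 0,"dz": -2.4,"twist": 0},
    {"dx": 0,"dy": 0,"dz": -2.55,"twist": 0},
  ],
)

```text
t: 11.98
tool_pos: [0.5465, 0.25, 0.0649]
tool_rot: [2.433, 1.969, 0.012]
contact_force: [0.3, -0.6, -2.9]
opening: 0.0093
```

Emit:
jog_arm(
  steps=[
    {"dx": 0,"dy": 0,"dz": -0.06,"twist": 0},
    {"dx": 0,"dy": 0,"dz": -0.12,"twist": 0},
    {"dx": 0,"dy": 0,"dz": -0.17,"twist": 0},
    {"dx": 0,"dy": 0,"dz": -0.21,"twist": 0},
    {"dx": 0,"dy": 0,"dz": -0.21,"twist": 0},
  ],
)

```text
t: 12.6
tool_pos: [0.547, 0.2502, 0.0532]
tool_rot: [2.433, 1.968, 0.013]
contact_force: [-0.8, -0.8, 1.0]
opening: 0.0096
```

On the table. Release and go straight up.

Emit:
jog_arm(
  steps=[
    {"dx": 0,"dy": 0,"dz": 0,"twist": 0},
    {"dx": 0,"dy": 0,"dz": 0,"twist": 0},
    {"dx": 0,"dy": 0,"dz": 0,"twist": 0},
    {"dx": 0,"dy": 0,"dz": 0,"twist": 0},
    {"dx": 0,"dy": 0,"dz": 0,"twist": 0},
  ],
  gripper=0,
  newtons=20,
)

```text
t: 13.22
tool_pos: [0.547, 0.2501, 0.0531]
tool_rot: [2.433, 1.968, 0.013]
contact_force: [-0.3, 0.0, 0.5]
opening: 0.0852
```

Emit:
jog_arm(
  steps=[
    {"dx": 0,"dy": 0,"dz": 0.5,"twist": 0},
    {"dx": 0,"dy": 0,"dz": 1.3,"twist": 0},
    {"dx": 0,"dy": 0,"dz": 2.2,"twist": 0},
    {"dx": 0,"dy": 0,"dz": 3.0,"twist": 0},
    {"dx": 0,"dy": 0,"dz": 3.0,"twist": 0},
  ],
)

```text
t: 13.85
tool_pos: [0.5497, 0.251, 0.2396]
tool_rot: [2.43, 1.966, 0.029]
contact_force: [-0.0, 0.1, -0.0]
opening: 0.0854
```

```bash
python3 - <<'E'
from h import *
from scipy.spatial.transform import Rotation as R
o=ctrl.get_obs();print(o['t'],o['tool_pos'],o['contact_force'],o['opening'])
M=R.from_rotvec(o['tool_rot']).as_matrix();print('jaw',np.degrees(np.arctan2(M[1,1],M[0,1])))
d=grab('side','side11');W=pts(d);img=cv2.imread('pics/side11.png');hsv=cv2.cvtColor(img,cv2.COLOR_BGR2HSV)
m=(hsv[...,0]<15)&(hsv[...,1]>120)&(W[...,2]>.03)&(W[...,2]<.12);m[:240]=0;m[310:]=0;m[:,:190]=0;m[:,265:]=0
P=W[m];print('slat z',len(P),np.nanpercentile(P[:,2],[1,50,99]),cv2.minAreaRect((P[:,:2]*1000).astype(np.float32)))
cv2.imwrite(f'pics/side11c.png',cv2.resize(img[120:320,130:370],None,fx=3,fy=3))
E
```

```text
13.85 [0.54970225 0.25101491 0.23959322] [-0.00755204  0.08689199 -0.03861283] 0.08536400156549653
jaw -12.059078167138795
slat z 332 [0.06052683 0.07685518 0.08662549] ((545.8676147460938, 254.0351104736328), (128.38604736328125, 11.118138313293457), 78.02207946777344)
```

View pics/side11c.png

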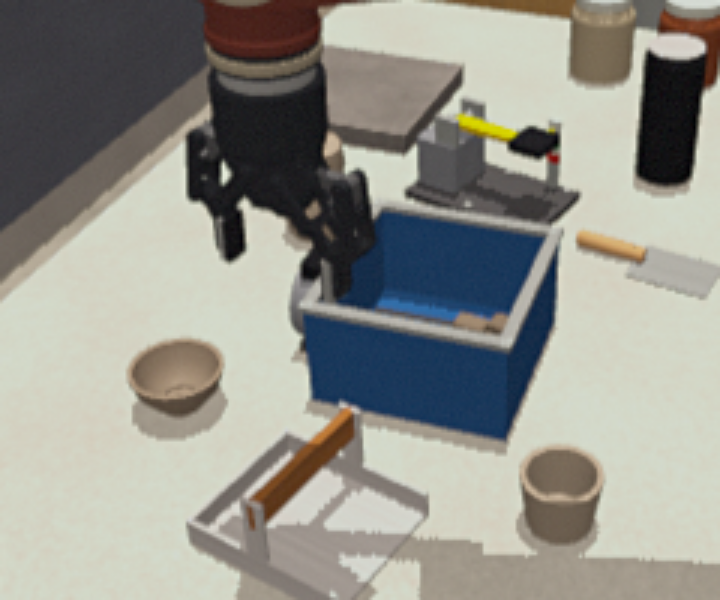

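Emit:
jog_arm(
  steps=[
    {"dx": -0.05,"dy": -0.6,"dz": 0,"twist": 0},
    {"dx": -0.1,"dy": -1.5,"dz": 0,"twist": -0.05},
    {"dx": -0.15,"dy": -2.45,"dz": 0,"twist": -0.1},
    {"dx": -0.2,"dy": -3.4,"dz": 0,"twist": -0.2},
    {"dx": -0.25,"dy": -4.35,"dz": 0,"twist": -0.2},
  ],
  gripper=255,
  newtons=40,
)

```text
t: 14.52
tool_pos: [0.5319, -0.012, 0.2338]
tool_rot: [2.467, 1.926, 0.017]
contact_force: [0.3, -0.6, -0.1]
opening: -0.0
```

Emit:
jog_arm(
  steps=[
    {"dx": -0.05,"dy": -0.95,"dz": 0,"twist": 0},
    {"dx": -0.1,"dy": -1.9,"dz": 0,"twist": 0},
    {"dx": -0.15,"dy": -2.85,"dz": 0,"twist": 0},
    {"dx": -0.2,"dy": -3.7,"dz": 0,"twist": 0},
    {"dx": -0.23,"dy": -4.4,"dz": 0,"twist": 0},
  ],
)

```text
t: 15.15
tool_pos: [0.5167, -0.2774, 0.2312]
tool_rot: [2.471, 1.927, 0.015]
contact_force: [-0.1, 1.0, -1.1]
opening: 0.0001
```

```bash
python3 - <<'E'
from h import *
from scipy.spatial.transform import Rotation as R
o=ctrl.get_obs();print(o['t'],o['tool_pos'],o['contact_force'],o['opening'])
M=R.from_rotvec(o['tool_rot']).as_matrix();print('jaw',np.degrees(np.arctan2(M[1,1],M[0,1])))
d=grab('side','side12');W=pts(d);img=cv2.imread('pics/side12.png')
cv2.imwrite(f'pics/side12c.png',cv2.resize(img[110:230,250:390],None,fx=5,fy=5))
grab('wrist','w12')
Z=W[...,2]; hsv=cv2.cvtColor(img,cv2.COLOR_BGR2HSV)
k=(hsv[...,2]<60)&(Z>.095)&(Z<.105);k[:,:290]=0;k[:,330:]=0;k[:150]=0;k[185:]=0
P=W[k];print(len(P),cv2.minAreaRect((P[:,:2]*1000).astype(np.float32)))
E
```

```text
15.15 [ 0.51672766 -0.27744233  0.23117606] [-0.06803636  0.96401855 -1.1484772 ] 0.0001474536342688742
jaw -14.116609849873672
92 ((517.2325439453125, -280.6509094238281), (48.03815841674805, 43.02838897705078), 82.30094146728516)
```

View pics/side12c.png

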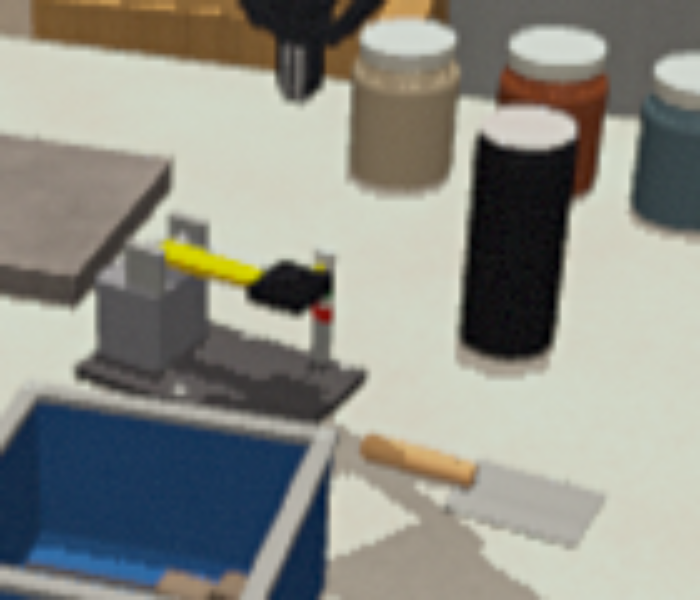

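View pics/w12.png

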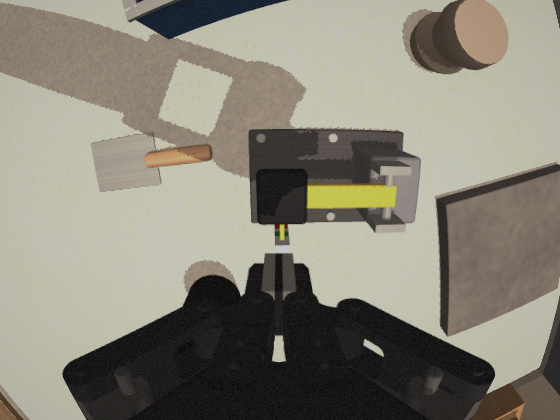

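Emit:
jog_arm(
  steps=[
    {"dx": 0.05,"dy": -0.11,"dz": -0.7,"twist": 0},
    {"dx": 0.05,"dy": -0.11,"dz": -1.3,"twist": 0},
    {"dx": 0.05,"dy": -0.11,"dz": -1.7,"twist": 0},
    {"dx": 0.05,"dy": -0.11,"dz": -1.95,"twist": 0},
    {"dx": 0.05,"dy": -0.11,"dz": -1.95,"twist": 0},
  ],
)

```text
t: 15.88
tool_pos: [0.5186, -0.2842, 0.1121]
tool_rot: [2.477, 1.925, 0.013]
contact_force: [-0.0, -0.8, 0.3]
opening: -0.0001
```

Emit:
jog_arm(
  steps=[
    {"dx": 0,"dy": 0,"dz": -0.1,"twist": 0},
    {"dx": 0,"dy": 0,"dz": -0.2,"twist": 0},
    {"dx": 0,"dy": 0,"dz": -0.25,"twist": 0},
    {"dx": 0,"dy": 0,"dz": -0.25,"twist": 0},
  ],
)

```text
t: 16.38
tool_pos: [0.5189, -0.2844, 0.0976]
tool_rot: [2.476, 1.925, 0.013]
contact_force: [-0.7, 0.9, 3.1]
opening: 0.0001
```

Emit:
jog_arm(
  steps=[
    {"dx": 0,"dy": 0,"dz": -0.06,"twist": 0},
    {"dx": 0,"dy": 0,"dz": -0.12,"twist": 0},
    {"dx": 0,"dy": 0,"dz": -0.18,"twist": 0},
    {"dx": 0,"dy": 0,"dz": -0.22,"twist": 0},
    {"dx": 0,"dy": 0,"dz": -0.22,"twist": 0},
  ],
)

```text
t: 17.0
tool_pos: [0.519, -0.2846, 0.0847]
tool_rot: [2.476, 1.924, 0.013]
contact_force: [-2.8, 1.6, 6.7]
opening: -0.0
```

```bash
python3 - <<'E'
from h import *
o=ctrl.get_obs();print(o['t'],o['tool_pos'],o['contact_force'])
img=grab('side','side13')['frame'][:,:,::-1]
cv2.imwrite(f'pics/side13c.png',cv2.resize(img[110:210,260:360],None,fx=6,fy=6,interpolation=cv2.INTER_CUBIC))
W=pts(np.load('pics/side13.npz'));hsv=cv2.cvtColor(np.ascontiguousarray(img),cv2.COLOR_BGR2HSV)
y=(hsv[...,0]>22)&(hsv[...,0]<35)&(hsv[...,1]>150)&(hsv[...,2]>90)
y[:140]=0;y[200:]=0;y[:,:270]=0;y[:,340:]=0
n,l,s,c=cv2.connectedComponentsWithStats(y.astype(np.uint8))
for i in range(1,n): print(s[i],c[i],np.nanmedian(W[l==i],0).round(3))
i=1+np.argmax(s[1:,4]);P=W[l==i];P=P[~np.isnan(P).any(1)]
h=(P[:,0]-.617)*.97+(P[:,1]+.308)*-.242
a=np.polyfit(h,P[:,2],1);print('lever slope',a, len(P),h.min(),h.max())
E
```

```text
17.0 [ 0.51900688 -0.28455535  0.08473254] [-2.76333028  1.5784743   6.72760366]
[283 158  20  12  99] [291.55555556 163.93939394] [ 0.581 -0.295  0.088]
[312 166   2   2   3] [312.66666667 166.66666667] [ 0.511 -0.324  0.074]
lever slope [0.14628994 0.09358443] 99 -0.08180764584224606 0.00423239673251523
```

View pics/side13c.png

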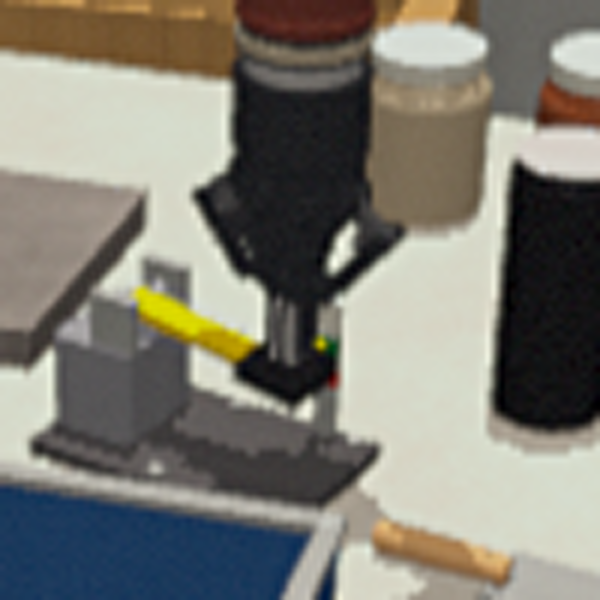

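Emit:
jog_arm(
  steps=[
    {"dx": 0,"dy": 0,"dz": -0.04,"twist": 0},
    {"dx": 0,"dy": 0,"dz": -0.06,"twist": 0},
    {"dx": 0,"dy": 0,"dz": -0.06,"twist": 0},
    {"dx": 0,"dy": 0,"dz": -0.06,"twist": 0},
    {"dx": 0,"dy": 0,"dz": -0.06,"twist": 0},
  ],
)

```text
t: 17.68
tool_pos: [0.5192, -0.2846, 0.0819]
tool_rot: [2.476, 1.924, 0.013]
contact_force: [-3.2, 3.0, 7.2]
opening: -0.0002
```

```bash
python3 - <<'E'
from h import *
o=ctrl.get_obs();print(o['t'],o['tool_pos'],o['contact_force'])
img=grab('side','side14')['frame'][:,:,::-1]
W=pts(np.load('pics/side14.npz'));hsv=cv2.cvtColor(np.ascontiguousarray(img),cv2.COLOR_BGR2HSV)
cv2.imwrite(f'pics/side14c.png',cv2.resize(img[155:190,295:335],None,fx=14,fy=14,interpolation=cv2.INTER_CUBIC))
y=(hsv[...,0]>22)&(hsv[...,0]<35)&(hsv[...,1]>130)&(hsv[...,2]>90)
y[:140]=0;y[200:]=0;y[:,:270]=0;y[:,340:]=0
n,l,s,c=cv2.connectedComponentsWithStats(y.astype(np.uint8))
for i in range(1,n): print(s[i],c[i],np.nanmedian(W[l==i],0).round(3))
i=1+np.argmax(s[1:,4]);P=W[l==i];P=P[~np.isnan(P).any(1)]
h=(P[:,0]-.617)*.97+(P[:,1]+.308)*-.242
a=np.polyfit(h,P[:,2],1);print('lever slope',a)
W0=pts(np.load('pics/side12.npz'));i0=cv2.imread('pics/side12.png');hs=cv2.cvtColor(i0,cv2.COLOR_BGR2HSV)
y=(hs[...,0]>22)&(hs[...,0]<35)&(hs[...,1]>130)&(hs[...,2]>90);y[:140]=0;y[200:]=0;y[:,:270]=0;y[:,305:]=0
P=W0[y];P=P[~np.isnan(P).any(1)];h=(P[:,0]-.617)*.97+(P[:,1]+.308)*-.242
print('rest slope',np.polyfit(h,P[:,2],1))
E
```

```text
17.675 [ 0.51921555 -0.28464691  0.08188867] [-3.23211147  2.99351196  7.18486836]
[282 158  21  13 107] [291.62616822 164.20560748] [ 0.582 -0.297  0.086]
[313 167   1   2   2] [313.  167.5] [ 0.511 -0.324  0.072]
lever slope [0.1642416  0.09320805]
rest slope [-0.03452989  0.09285275]
```

View pics/side14c.png

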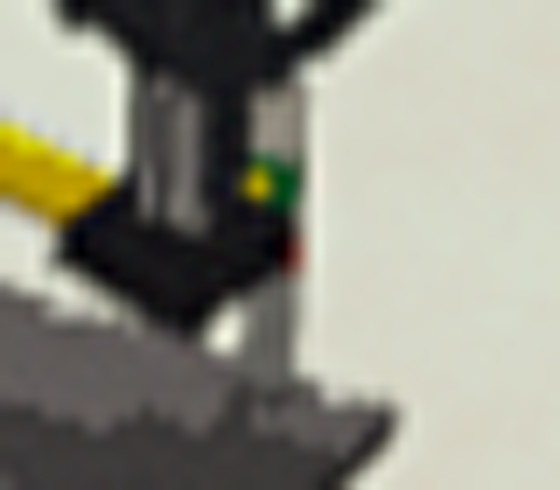

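Pointer sits mid-green (angle about 0.19). Hold for over a second.

Emit:
jog_arm(
  steps=[
    {"dx": 0,"dy": 0,"dz": -0.04,"twist": 0},
    {"dx": 0,"dy": 0,"dz": -0.04,"twist": 0},
    {"dx": 0,"dy": 0,"dz": -0.04,"twist": 0},
    {"dx": 0,"dy": 0,"dz": -0.04,"twist": 0},
    {"dx": 0,"dy": 0,"dz": -0.04,"twist": 0},
  ],
)

```text
t: 18.35
tool_pos: [0.5194, -0.2847, 0.0802]
tool_rot: [2.476, 1.924, 0.013]
contact_force: [-3.0, 1.7, 7.4]
opening: -0.0
```

Emit:
jog_arm(
  steps=[
    {"dx": 0,"dy": 0,"dz": -0.04,"twist": 0},
    {"dx": 0,"dy": 0,"dz": -0.04,"twist": 0},
    {"dx": 0,"dy": 0,"dz": -0.04,"twist": 0},
    {"dx": 0,"dy": 0,"dz": -0.04,"twist": 0},
    {"dx": 0,"dy": 0,"dz": -0.04,"twist": 0},
  ],
)

```text
t: 18.98
tool_pos: [0.5195, -0.2847, 0.0786]
tool_rot: [2.476, 1.924, 0.014]
contact_force: [-4.4, 2.3, 8.2]
opening: -0.0001
```

```bash
python3 - <<'E'
from h import *
o=ctrl.get_obs();print(o['t'],o['tool_pos'],o['contact_force'])
img=grab('side','side15')['frame'][:,:,::-1]
cv2.imwrite(f'pics/side15c.png',cv2.resize(img[155:190,295:335],None,fx=14,fy=14,interpolation=cv2.INTER_CUBIC))
grab('top','top15')
E
```

```text
18.975 [ 0.51954451 -0.28473287  0.07861232] [-4.3530745   2.29658908  8.19109033]
```

View pics/side15c.png

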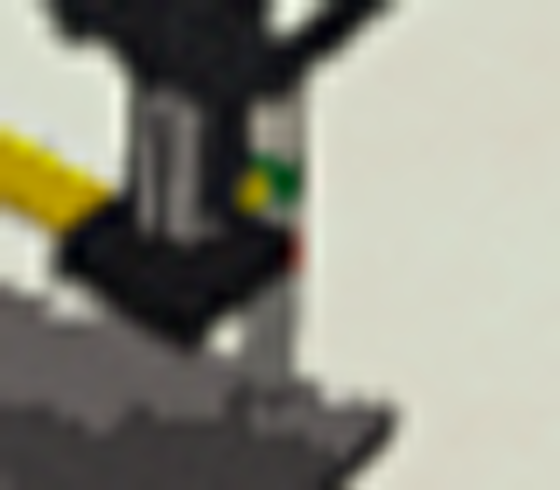

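View pics/top15.png

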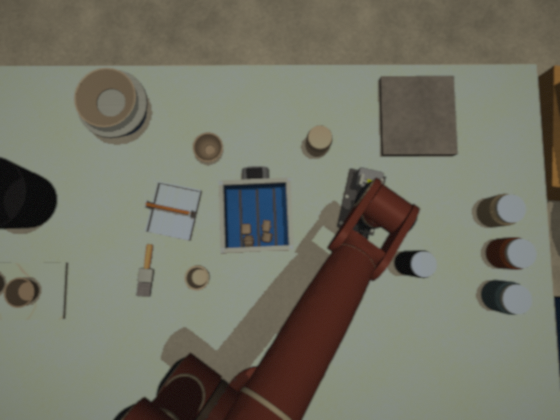

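Emit:
jog_arm(
  steps=[
    {"dx": 0,"dy": 0,"dz": 0.03,"twist": 0},
    {"dx": 0,"dy": 0,"dz": 0.03,"twist": 0},
    {"dx": 0,"dy": 0,"dz": 0.03,"twist": 0},
    {"dx": 0,"dy": 0,"dz": 0.03,"twist": 0},
    {"dx": 0,"dy": 0,"dz": 0.03,"twist": 0},
  ],
)

```text
t: 19.7
tool_pos: [0.5194, -0.2847, 0.0809]
tool_rot: [2.476, 1.925, 0.013]
contact_force: [-3.6, 2.6, 8.3]
opening: 0.0001
```

Emit:
jog_arm(
  steps=[
    {"dx": 0,"dy": 0,"dz": -0.015,"twist": 0},
    {"dx": 0,"dy": 0,"dz": -0.015,"twist": 0},
    {"dx": 0,"dy": 0,"dz": -0.015,"twist": 0},
    {"dx": 0,"dy": 0,"dz": -0.015,"twist": 0},
    {"dx": 0,"dy": 0,"dz": -0.015,"twist": 0},
  ],
)

```text
t: 20.32
tool_pos: [0.5194, -0.2847, 0.0806]
tool_rot: [2.476, 1.925, 0.013]
contact_force: [-3.6, 3.2, 6.8]
opening: -0.0003
```

Emit:
jog_arm(
  steps=[
    {"dx": 0,"dy": 0,"dz": -0.015,"twist": 0},
    {"dx": 0,"dy": 0,"dz": -0.015,"twist": 0},
    {"dx": 0,"dy": 0,"dz": -0.015,"twist": 0},
    {"dx": 0,"dy": 0,"dz": -0.015,"twist": 0},
    {"dx": 0,"dy": 0,"dz": -0.015,"twist": 0},
  ],
)

```text
t: 20.95
tool_pos: [0.5194, -0.2847, 0.0803]
tool_rot: [2.476, 1.925, 0.013]
contact_force: [-4.1, 2.9, 7.8]
opening: 0.0
```

```bash
python3 - <<'E'
from h import *
o=ctrl.get_obs();print(o['t'],o['tool_pos'],o['contact_force'])
img=grab('side','side16')['frame'][:,:,::-1]
W=pts(np.load('pics/side16.npz'));hsv=cv2.cvtColor(np.ascontiguousarray(img),cv2.COLOR_BGR2HSV)
cv2.imwrite(f'pics/side16c.png',cv2.resize(img[155:190,295:335],None,fx=14,fy=14,interpolation=cv2.INTER_CUBIC))
y=(hsv[...,0]>22)&(hsv[...,0]<35)&(hsv[...,1]>130)&(hsv[...,2]>90);y[:140]=0;y[200:]=0;y[:,:270]=0;y[:,305:]=0
P=W[y];P=P[~np.isnan(P).any(1)];h=(P[:,0]-.617)*.97+(P[:,1]+.308)*-.242
print('slope',np.polyfit(h,P[:,2],1))
E
```

```text
20.95 [ 0.51939145 -0.2846893   0.08027689] [-4.06897156  2.93957727  7.77164718]
slope [0.17918881 0.09293946]
```

View pics/side16c.png

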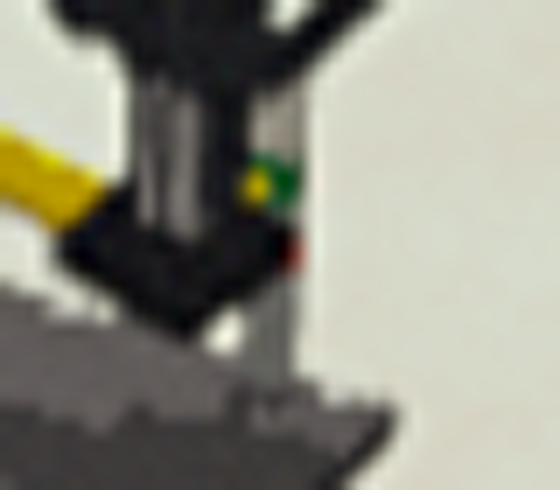

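Pointer mid-green, held >3 s. Handing in.

```bash
python3 -c "
from station import ctrl
print(ctrl.finish_job())"
```

```text
the job is handed in; nothing more can be done
None
```

I handed the job in at about 21 s with the lever still held in the green; `finish_job` gives no verdict, so the result rests on the checks below.

**What I did:** I carried the tray by its slat to the hopper. The arm can only turn about the vertical, so I rested the tray's underside on the hopper's rim on the motor side. I then moved along an arc while opening the jaws a little, which tipped the tray about 45 degrees. All four lumps slid out. I squeezed the slat level again, set the tray down where it started, let it go, and pressed the lever pad with the closed fingertips.

**Last checks:**
- **Lumps:** all four were in the hopper, about 35 mm above the table. In the depth check two of them merged into one blob, but the picture shows four.
- **Tray:** measured just after I let it go, it was flat and the slat top was at about 86 mm. The last top view shows it still in place with the arm far away.
- **Lever:** the pointer was in the green. The slope of the lever gave about 0.18 to 0.21 rad. The upward push was about 7.8 N, held for over 3 s.
- **Disagreement:** I pressed about 2 mm past mid-green at one point (an estimated 0.22 rad) and then eased back. It stayed in the green and away from the red throughout.
- **Other objects:** the last top view shows no visible change in the pots and tools; I did not measure them.

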